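# Load a label roll into the desk printer

## Task

Reload the label printer. The roll's red pull tab has ended up on the side: roll the label roll along the desk until the tab is on top, then, keeping the tab on top, lay the roll's spindle in the two saddles inside the open printer and shut the lid completely. Leave the other things on the desk where they are.

Things in the scene. Friction and masses are not known exactly. Their poses are not given: they have to be found in the camera images.
- label_roll: white label roll, 72 mm in diameter, 50 mm wide, about 0.15 kg, firm, stiff on its spindle. Origin: its centre, 36 mm above the desk. y: its axis (roughly the robot's left at the start). z: from the centre to the red tab, so the tab is on top when z points up. The roll moves 0.63 mm for each degree it rolls and coasts only a few mm after a slow push.
- roll_tab (a point): middle of the red pull tab, a flat red sticker 19 mm wide across the whole width of the roll's rim, 36 mm from the roll's axis. At the start it is on the robot's side of the roll, 57 to 115 degrees from the top, so the roll must be rolled away from the robot to bring it up.
- spindle: blue plastic spindle through the roll, 10 mm thick, 74 mm long; its ends stick out 12 mm as stub axles on both sides of the roll. Origin: on its axis at mid-length, the same point as the roll's centre. y: along the axis.
- printer: label printer, fixed to the desk: white lower shell 150 mm deep (x), 104 mm wide (y), walls 43 mm high, grey lid. Origin: centre of its underside; front (tear bar, button) faces -x, z up. Inside, two grey V saddles open to the top, at y = -35 to -28 and 28 to 35 mm, their upper ends 50 mm above the desk; the roll hangs between them, its stub axles in the Vs.
- saddle (a point): where the roll's centre comes to rest when both stub axles lie in the saddles: 4 mm behind the printer's centre (+x), 48 mm above the desk. Axes as the printer's.
- printer_lid (a joint): lid angle in rad: 0 shut, 1.15 at its stop, still leaning over the saddles. Stiff hinge, stays where left; 2 N at the front edge moves it. Hinge line along the printer's y at x = 66, z = 46 mm in the printer's frame; the lid, a hollow cover 104 mm wide and 47 mm high (flat top at z = 93 mm when shut), reaches 124 mm forward of it, 132 at a small black lip. It cannot shut on an unseated roll.
- mug_red: bystander: red mug, 84 mm wide, 91 mm high. Origin: centre of its underside.
- stapler: bystander: black stapler, 135 x 36 x 50 mm. Origin: centre of its underside.
- notes_yellow: bystander: pad of yellow sticky notes, 77 x 76 x 24 mm. Origin: centre of its underside.
- highlighter_y: bystander: yellow highlighter lying flat, 17 x 128 x 19 mm. Origin: centre of its underside.
- pen_blue: bystander: blue pen lying flat, 11 x 142 x 12 mm. Origin: centre of its underside.
There are look-alikes about, which are no part of the job. Of the things that look like the spindle, the larger one is meant.

How it is judged:
On the way, in this order (a step that is already met when the one before it is completed fails the run):
1. the roll lies on the desk, still, with its red tab on top (within 20 degrees) (angle between label_roll's own z axis and vertical below 0.35 rad and height (world z) of spindle below 0.04 m and angle between label_roll's own y axis and vertical above 1.45 rad and linear speed of spindle below 0.02 m/s), for 0.2 s.
2. both ends of the spindle lie in the printer's saddles, tab on top (within 25 degrees) (distance between spindle and saddle below 0.006 m and angle between the y axis of spindle and the y axis of printer, either way round below 0.09 rad and angle between label_roll's own z axis and vertical below 0.44 rad and linear speed of spindle below 0.02 m/s), for 0.2 s.
At the end, for the whole second after the job is handed in: The spindle lies in both saddles (roll centre within 6 mm of its seat, spindle within 5 degrees of the printer's width), the red tab is on top within 25 degrees, the lid is shut (within 0.05 rad), and all is at rest (all of step 2 and value of joint printer_lid below 0.05 rad); the robot touches nothing.
It fails at once if a bystander (mug, stapler, notes, highlighter, blue pen) is moved by more than 30 mm (distance of any of mug_red, stapler, notes_yellow, highlighter_y, pen_blue from where it was at the start of the episode above 0.03 m).
It also fails if it takes over 66 s, if anything falls off the work surface, if the arm or the gripper's body presses on something with over 40 N, if the wrist force passes 120 N, or if a joint passes its speed limit or range.

## Robot

A 6-joint arm with a two-finger parallel gripper is mounted at the origin on a cart in front of the work surface, level with it; the furniture and walls round the work are solid. World frame = base frame: x ahead of the robot, y to its left, z up, the work surface at z = 0. Lengths are in m, angles in rad, forces in N, time in s.
With the tool pointing down it reaches from about 0.35 to 0.975 m from the base axis. Payload 4.9 kg.
Tool frame: the origin (TCP) lies on the front face of the gripper's body, between the roots of the fingers; the fingertips stand ctrl.tip_extent ahead of it and the grasp point (between the pads) lies 54 mm ahead of it (ctrl.tip_extent is the distance from the TCP to the fingertips, in m); z points along the fingers, y is the line along which they close (so a half turn about z gives the same grasp; the last joint's range is limited). The gripper opens to 85 mm and grips with 20 to 120 N. Pads are 22 mm wide; open, the fingers measure 114 mm over their backs; the gripper's body (76 mm by 85 mm) begins 54 mm behind the grasp point. The pads swing forward as they close: fully open they stand 13 mm farther back than shut.
Start: joints at [1.056, 0.053, 1.613, -0, 1.476, -0.119], TCP at [0.241, 0.577, 0.304] pointing down, gripper open.
Joint ranges: [-3.01, 3.01], [-1.01, 2.22], [0.06, 2.58], [-1.02, 4.17], [0.09, 2.62], [-3.14, 3.14]. Speed limits (rad/s): [2.57, 2.57, 3.14, 3.14, 3.14, 3.14].

## Interface

Orientations are given as a rotation vector (axis times angle).
In Python, from station import ctrl gives the robot as it stands.
- The arm moves only by the tool apply_moves, never from a script. Its argument "rows" is one flat list of numbers, 6 for each row, row after row: the shift along the tool's x, y, z normalised to -1 to 1, where 1 is 0.6 m, then the turn, a rotation vector about the tool's x, y, z normalised to -1 to 1, where 1 is 90 degrees. A call has 1 to 20 rows; each row is the pose to reach, as a shift and turn from the pose commanded when the call began, along the tool's axes at that moment; what a row does not reach only later rows make up. A row lasts 1/10 s, in which the tool goes at most 50 mm and 8.59 degrees, less where a joint would pass 70% of its speed; a pose out of reach is approached as far as the arm can. A call with a number of a shift or a turn outside -1 to 1 is refused whole. A call with a gripper value outside its range is refused whole. "grip" is the opening, from 0 (shut) to 1 (fully open), set as the call begins (left out, the last holds). The fingers move at their own pace and stop on an object; "grip_force" is the grip in N (left out, the last holds). Time passes only in rows, so rows that repeat a pose let the fingers close. It gives the time, the measured TCP pose, the force, the opening and the grip force at its end, in the units of the state.
- ctrl.get_obs(): the state, without advancing time (a new reading comes with each control period).
- ctrl.get_image(name): name is "scene" or "top" or "wrist"; returns (picture, depth): 400x640x3 uint8, blue, green, red; 400x640 float32, m along the optical axis (not along the pixel's ray), 0 where there is no reading.
- ctrl.camera_model(name): a dict with "mtx" (3x3 intrinsics, pixels), "R" (3x3) and "t" (3): a world point X has camera coordinates R X + t; the wrist camera has in their place "tool_from_camera" (4x4, takes a point from camera to tool coordinates, whose origin is the TCP and whose axes are the flange's). Camera axes: x right, y down, z forward; pixel columns grow to the right and rows downward; lengths in m; the calibration is good to about 2 mm. A picture is of the moment at which its call begins: read the wrist's pose just before it. camera_model takes no time and is no camera call.
- ctrl.finish_job(): hands the job in; it is judged then, once.
The state is a dict: "t": time; "q": joint angles; "dq": joint speeds; "effort": joint torques, N m; "tool_pos": TCP position; "tool_rot": TCP orientation; "contact_force": force on the tool from outside, world axes, zero at the start; "wrist_torque": the same for the moment, N m; "opening": finger opening in m; "grip_force": force on a finger pad.
Only numpy, scipy, OpenCV 4.12 (cv2) and the standard library are available. Lean on these libraries where they do the work, as an engineer would, in place of code of your own. Each camera call takes 0.05 s, during which the arm holds its last target. There are 200 camera calls.

## Working session

There is one attempt and no reset: what is moved stays moved. The work goes in short steps, Python scripts to look and compute and a tool call to move; the robot and the scene stay as the last step left them, time stands still between calls to the robot, and variables do not carry over. Pictures are saved under pics/ and viewed, at most 10 in all, crops included, and the job is handed in when it is done.

Besides the shell and the picture viewer there is one more tool, called after "Request:" as name(argument=value, ...), one argument or row to a line, values as JSON. apply_moves: Moves the arm, as the interface text tells. Its arguments: {"type":"object","properties":{"rows":{"type":"array","items":{"type":"number"}},"grip":{"type":"number"},"grip_force":{"type":"number"}},"required":["rows"]}

```bash
ls; mkdir -p pics; cat > h.py <<'E'
import numpy as np, cv2
from scipy.spatial.transform import Rotation as R
from station import ctrl
def cloud(name):
    o=ctrl.get_obs(); im,d=ctrl.get_image(name); m=ctrl.camera_model(name); K=np.array(m["mtx"])
    v,u=np.mgrid[:400,:640]
    P=np.stack([(u-K[0,2])/K[0,0]*d,(v-K[1,2])/K[1,1]*d,d],-1)
    if "R" in m: W=(P-np.array(m["t"]))@np.array(m["R"])
    else:
        T=np.array(m["tool_from_camera"]); W=(P@T[:3,:3].T+T[:3,3])@R.from_rotvec(o["tool_rot"]).as_matrix().T+o["tool_pos"]
    W[d==0]=np.nan
    return im,W
E
python3 - <<'E'
from h import *
o=ctrl.get_obs(); print(o, ctrl.tip_extent); print(R.from_rotvec(o["tool_rot"]).as_matrix().round(3))
for n in("scene","top"):
    im,W=cloud(n); cv2.imwrite(f"pics/{n}0.png",im); np.savez(f"{n}0.npz",im=im,W=W)
E
```

```text
pics
{'t': 0.0, 'q': array([ 1.05601691e+00,  5.33569329e-02,  1.61427246e+00, -9.20151405e-06,
        1.47600744e+00, -1.18985863e-01]), 'dq': array([ 0.00104955, -0.00106937,  0.00063183,  0.00064659, -0.00111552,
       -0.00035656]), 'effort': array([ 6.22203679e-04, -3.93687272e+01, -3.70177925e+01, -5.46103945e-05,
        7.02900157e-03,  8.45989007e-06]), 'tool_pos': array([0.24072364, 0.57627378, 0.30267569]), 'tool_rot': array([-6.17535808e-01, -3.07965865e+00,  3.05498543e-03]), 'contact_force': array([-0.6354791 , -0.01640274, -0.12146696]), 'wrist_torque': array([ 0.00369317,  0.02829819, -0.04479268]), 'grip_force': 0.0, 'opening': 0.08549810347170704} 0.0726
[[-0.923  0.386 -0.001]
 [ 0.386  0.923 -0.002]
 [ 0.    -0.002 -1.   ]]
```

View pics/top0.png

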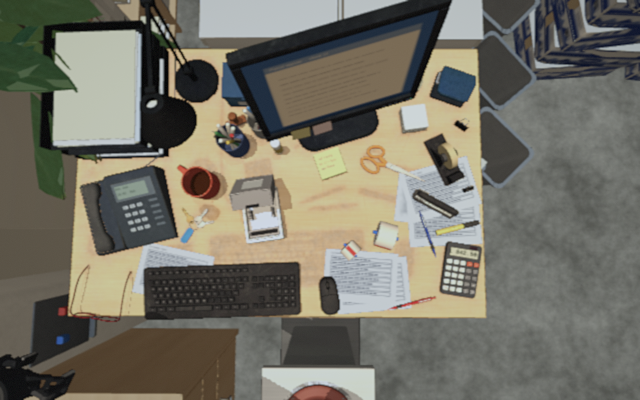

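View pics/scene0.png

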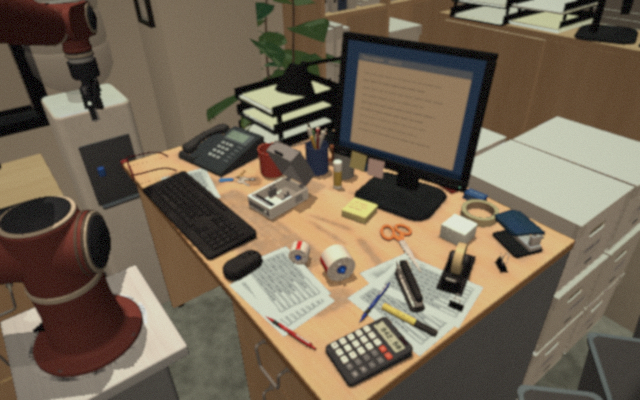

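The top view shows the label roll at about (386,235), a smaller look-alike at (350,249), and the printer at (262,210) with its lid open at the back (252,190). The scene view shows the big roll at (338,263).

```bash
python3 - <<'E'
from h import *
z=np.load("top0.npz"); im,W=z["im"],z["W"]
for (u,v) in [(386,235),(380,228),(380,243),(395,235),(350,249),(320,230),(262,240),(300,100)]: print(u,v,W[v,u].round(3))
def st(n,m):
    P=W[m]; print(n,m.sum(),np.nanmean(P,0).round(4),np.nanmin(P,0).round(3),np.nanmax(P,0).round(3))
def box(u0,v0,u1,v1):
    b=np.zeros((400,640),bool); b[v0:v1,u0:u1]=1; return b
Z=W[...,2]
m=box(368,215,404,256)&(Z>0.02); st("roll",m); st("rolltop",m&(Z>0.062))
r=cv2.minAreaRect(np.argwhere(m)[:,::-1].astype(np.float32)); print(r)
P=W[m][:,:2]; print(cv2.minAreaRect(P.astype(np.float32)))
m=box(335,235,365,262)&(Z>0.012); st("small",m)
m=box(225,165,292,248)&(Z>0.02); st("printer",m)
m2=m&(Z<0.055)&(Z>0.035); st("rim",m2); print(cv2.minAreaRect(W[m2][:,:2].astype(np.float32)))
m3=m&(Z>0.065); st("lid",m3); print(cv2.minAreaRect(W[m3][:,:2].astype(np.float32)))
c=cv2.resize(im[160:265,220:420],None,fx=4,fy=4,interpolation=cv2.INTER_CUBIC)
s=np.load("scene0.npz")["im"][220:300,270:380]
s=cv2.resize(s,None,fx=2,fy=2,interpolation=cv2.INTER_CUBIC)
out=np.zeros((600,800,3),np.uint8); out[:420]=c; out[420:580,:220]=s; cv2.imwrite("pics/crop.png",out)
E
```

```text
386 235 [ 0.525 -0.185  0.075]
380 228 [ 0.544 -0.169  0.071]
380 243 [ 0.503 -0.17   0.066]
395 235 [ 0.525 -0.209  0.073]
350 249 [ 0.486 -0.089  0.051]
320 230 [ 0.538 -0.005  0.002]
262 240 [0.51  0.156 0.047]
300 100 [0.831 0.039 0.263]
roll 548 [ 0.5245 -0.1844  0.0627] [ 0.486 -0.221  0.023] [ 0.564 -0.151  0.076]
rolltop 354 [ 0.5245 -0.187   0.0697] [ 0.492 -0.217  0.062] [ 0.555 -0.158  0.076]
((384.65093994140625, 234.97169494628906), (26.510587692260742, 25.68642234802246), 15.945395469665527)
((0.5247994065284729, -0.18686771392822266), (0.07341482490301132, 0.07211393117904663), 73.74609375)
small 244 [ 0.4829 -0.089   0.0442] [ 0.455 -0.119  0.024] [ 0.51  -0.062  0.057]
printer 2117 [0.6031 0.161  0.1075] [0.501 0.1   0.02 ] [0.691 0.226 0.177]
rim 569 [0.5505 0.1527 0.0427] [0.501 0.1   0.035] [0.662 0.215 0.055]
((0.5813168287277222, 0.16109400987625122), (0.14801771938800812, 0.10468736290931702), 8.274984359741211)
lid 1340 [0.6339 0.1656 0.1471] [0.587 0.112 0.065] [0.691 0.226 0.177]
((0.6392958760261536, 0.16966207325458527), (0.09308059513568878, 0.10419636964797974), 8.64128303527832)
```

View pics/crop.png

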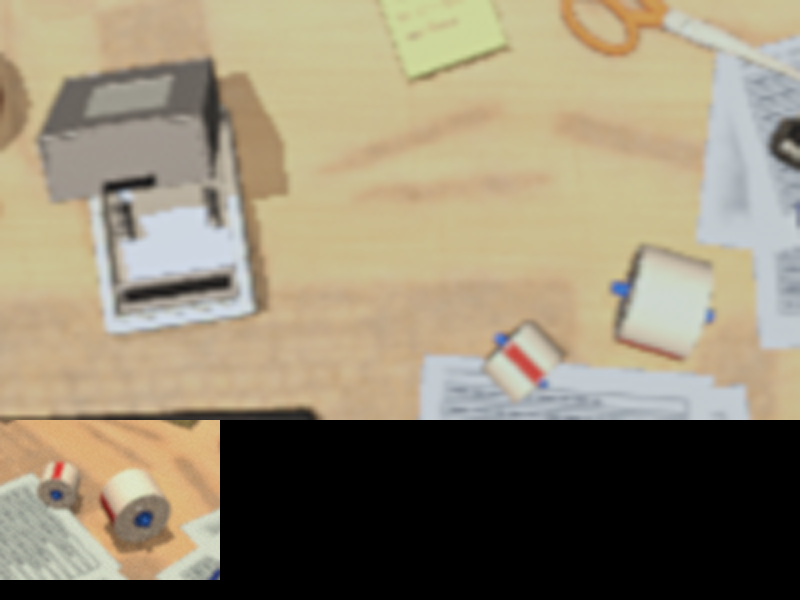

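```bash
cat >> h.py <<'E'
def rot(yaw,tilt):
    th,t=np.radians([yaw,tilt]); f=np.array([np.cos(th),np.sin(th),0]); y=np.array([-np.sin(th),np.cos(th),0])
    z=np.sin(t)*f-np.cos(t)*np.array([0,0,1]); return np.stack([np.cross(y,z),y,z],1)
def plan(*targets):
    """row numbers (from the present pose) for TCP targets (pos,yaw,tilt)"""
    o=ctrl.get_obs(); C=R.from_rotvec(o["tool_rot"]).as_matrix()
    print("t",o["t"],"pos",o["tool_pos"].round(4),"open",round(o["opening"],4),"tip",ctrl.tip_extent)
    for p,yaw,tilt in targets:
        s=C.T@(np.array(p)-o["tool_pos"])/0.6; w=R.from_matrix(C.T@rot(yaw,tilt)).as_rotvec()/(np.pi/2)
        print(np.r_[s,w].round(4).tolist())
E
python3 - <<'E'
from h import *
c=np.array([0.525,-0.186]); th=np.radians(-16.3); f=np.array([np.cos(th),np.sin(th)])
for n in("top","scene"):
    z=np.load(n+"0.npz"); im,W=z["im"].astype(int),z["W"]
    red=(im[...,2]>im[...,1]+50)&(im[...,2]>im[...,0]+50)&(np.hypot(*(np.moveaxis(W[...,:2],-1,0)-c[:,None,None]))<0.06)
    P=W[red]; a=(P[:,:2]-c)@f; b=(P[:,:2]-c)@[-f[1],f[0]]
    ang=np.degrees(np.arctan2(-a,P[:,2]-0.036)); print(n,red.sum(),np.percentile(ang,[0,10,50,90,100]).round(0),np.percentile(np.hypot(a,P[:,2]-.036),[10,50,90]).round(3),b.min(),b.max())
plan(((.44,-.16,.2),-16.3,0),((.458,-.166,.112),-16.3,0))
E
```

```text
top 10 [63. 65. 69. 73. 79.] [0.036 0.036 0.037] -0.014904066593115635 0.016118065764200475
scene 70 [ 69.  73.  84. 133. 179.] [0.037 0.039 0.057] -0.052265492847710385 0.04019266941244112
t 0.1 pos [0.2407 0.5763 0.3028] open 0.0853 tip 0.0726
[-0.7796, -1.004, 0.173, -0.0012, -0.0002, -0.0708]
[-0.8112, -1.0014, 0.3196, -0.0012, -0.0002, -0.0708]
```

Request:
apply_moves(
  rows=[-0.78, -1, 0.17, 0, 0, -0.07, -0.78, -1, 0.17, 0, 0, -0.07, -0.78, -1, 0.17, 0, 0, -0.07, -0.78, -1, 0.17, 0, 0, -0.07, -0.78, -1, 0.17, 0, 0, -0.07, -0.78, -1, 0.17, 0, 0, -0.07, -0.78, -1, 0.17, 0, 0, -0.07, -0.78, -1, 0.17, 0, 0, -0.07, -0.78, -1, 0.17, 0, 0, -0.07, -0.78, -1, 0.17, 0, 0, -0.07, -0.78, -1, 0.17, 0, 0, -0.07, -0.78, -1, 0.17, 0, 0, -0.07, -0.78, -1, 0.17, 0, 0, -0.07, -0.78, -1, 0.17, 0, 0, -0.07, -0.78, -1, 0.17, 0, 0, -0.07, -0.78, -1, 0.17, 0, 0, -0.07, -0.78, -1, 0.17, 0, 0, -0.07, -0.78, -1, 0.17, 0, 0, -0.07, -0.78, -1, 0.17, 0, 0, -0.07, -0.78, -1, 0.17, 0, 0, -0.07],
  grip=0.3,
)

```text
t: 2.1
tool_pos: [0.4413, -0.1563, 0.202]
tool_rot: [0.445, 3.11, 0.0]
contact_force: [0.3, -0.1, -0.1]
opening: 0.0255
grip_force: 0.0
```

```bash
python3 - <<'E'
from h import *
im,W=cloud("wrist"); cv2.imwrite("pics/w1.png",im); np.savez("w1.npz",im=im,W=W)
Z=W[...,2]; m=(np.hypot(W[...,0]-.525,W[...,1]+.186)<.06)&(Z>.05); P=W[m]; print(m.sum(),P.min(0) if m.any() else 0,P.max(0) if m.any() else 0)
plan(((.458,-.166,.112),-16.3,0))
E
```

```text
2860 [ 0.48838622 -0.21056518  0.05002589] [ 0.53804964 -0.15457434  0.07455268]
t 2.15 pos [ 0.4414 -0.1563  0.2021] open 0.0255 tip 0.0726
[-0.031, -0.0077, 0.1501, 0.0, 0.0003, 0.0002]
```

View pics/w1.png

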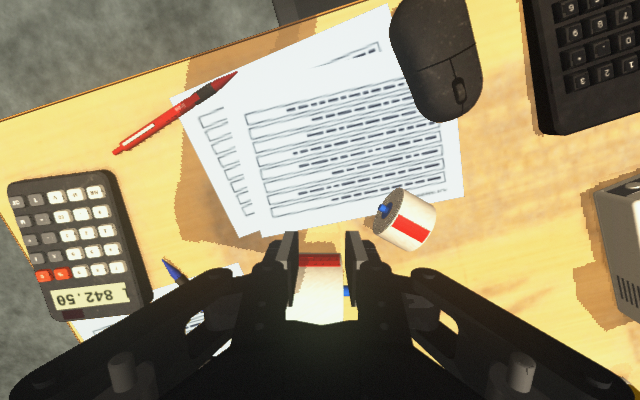

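The wrist view shows the roll square to the gripper, between the fingers at (320,290), with its tab edge at (320,260). The small look-alike is at (403,218), clear of the path.

Request:
apply_moves(
  rows=[0, -0.008, 0.08, 0, 0, 0, 0, -0.008, 0.15, 0, 0, 0, 0, -0.008, 0.15, 0, 0, 0, -0.03, -0.008, 0.15, 0, 0, 0, -0.05, -0.008, 0.15, 0, 0, 0, -0.06, -0.008, 0.15, 0, 0, 0, -0.0675, -0.008, 0.15, 0, 0, 0, -0.075, -0.008, 0.15, 0, 0, 0, -0.0825, -0.008, 0.15, 0, 0, 0, -0.09, -0.008, 0.15, 0, 0, 0, -0.0975, -0.008, 0.15, 0, 0, 0, -0.105, -0.008, 0.15, 0, 0, 0, -0.1125, -0.008, 0.15, 0, 0, 0, -0.12, -0.008, 0.15, 0, 0, 0, -0.126, -0.008, 0.15, 0, 0, 0, -0.131, -0.008, 0.15, 0, 0, 0, -0.135, -0.008, 0.15, 0, 0, 0, -0.137, -0.008, 0.15, 0, 0, 0, -0.137, -0.008, 0.15, 0, 0, 0, -0.137, -0.008, 0.15, 0, 0, 0],
)

```text
t: 4.15
tool_pos: [0.532, -0.1896, 0.1368]
tool_rot: [0.442, 3.079, -0.01]
contact_force: [-20.1, 16.2, 89.5]
opening: 0.0254
grip_force: 43.8
```

```bash
cat >> h.py <<'E'
def tab(c,yaw,name="top",rad=.06):
    im,W=cloud(name); i=im.astype(int); c=np.array(c)
    near=np.hypot(W[...,0]-c[0],W[...,1]-c[1])<rad; Z=W[...,2]
    m=near&(Z>.03)&(i.min(-1)>100); print("white",m.sum(),"rect",cv2.minAreaRect(W[m][:,:2].astype(np.float32)))
    th=np.radians(yaw); f=np.array([np.cos(th),np.sin(th)])
    for n,k in(("red",(i[...,2]>i[...,1]+50)&(i[...,2]>i[...,0]+50)),("blue",(i[...,0]>i[...,2]+50))):
        q=k&near&(Z>.01); P=W[q]
        if len(P): print(n,len(P),"mean",P.mean(0).round(4),"rect",cv2.minAreaRect(P[:,:2].astype(np.float32)))
    return im,W
E
python3 - <<'E'
from h import *
im,W=tab((.565,-.198),-16.3)
cv2.imwrite("pics/c2.png",cv2.resize(im[190:270,330:430],None,fx=5,fy=5,interpolation=cv2.INTER_CUBIC))
im,W=tab((.565,-.198),-16.3,"wrist")
plan(((.458,-.166,.112),-16.3,0))
E
```

```text
white 113 rect ((0.5694655179977417, -0.1922917664051056), (0.05655248090624809, 0.1082235649228096), 0.7426044344902039)
red 1182 mean [ 0.5359 -0.1862  0.381 ] rect ((0.5333850979804993, -0.1894192099571228), (0.10553450882434845, 0.05510180443525314), 62.7021598815918)
blue 10 mean [ 0.5671 -0.1698  0.0413] rect ((0.5665470957756042, -0.16993482410907745), (0.005666528828442097, 0.008744846098124981), 0.11708713322877884)
white 4290 rect ((0.5513789057731628, -0.20428462326526642), (0.06535442173480988, 0.06647849082946777), 71.9815902709961)
red 1645 mean [ 0.5446 -0.1932  0.0694] rect ((0.5451169610023499, -0.19300709664821625), (0.027971096336841583, 0.01744711585342884), 71.83193969726562)
t 4.25 pos [ 0.532  -0.1896  0.1368] open 0.0255 tip 0.0726
[0.1306, 0.0031, 0.0373, -0.0012, 0.0203, -0.0005]
```

View pics/c2.png

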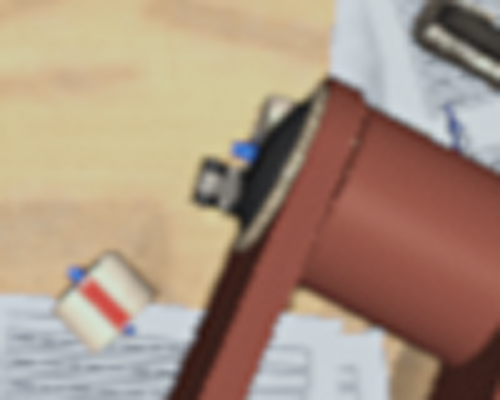

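The fingers have ridden up onto the roll and are pressing on it with 89 N. I'm lifting straight up to release it.

Request:
apply_moves(
  rows=[0, 0, -0.04, 0, 0, 0, 0, 0, -0.09, 0, 0, 0, 0, 0, -0.17, 0, 0, 0, 0.08, 0, -0.22, 0, 0, 0, 0.16, 0, -0.22, 0, 0, 0, 0.2, 0, -0.22, 0, 0, 0, 0.2, 0, -0.22, 0, 0, 0, 0.2, 0, -0.22, 0, 0, 0],
)

```text
t: 5.05
tool_pos: [0.4037, -0.1513, 0.2445]
tool_rot: [0.448, 3.108, -0.001]
contact_force: [0.2, -1.1, -0.3]
opening: 0.0258
grip_force: 0.0
```

```bash
python3 - <<'E'
from h import *
print(ctrl.get_obs()["contact_force"])
im,W=cloud("top"); o=im[180:265,330:430]
im2,W2=cloud("wrist"); np.savez("w3.npz",im=im2,W=W2); np.savez("t3.npz",im=im,W=W)
out=np.zeros((400,800,3),np.uint8); out[:340,:400]=cv2.resize(o,None,fx=4,fy=4); out[:,400:]=cv2.resize(im2,(400,400)); cv2.imwrite("pics/c3.png",out)
for i,w in((im,W),(im2,W2)):
    m=(np.abs(w[...,0]-.56)<.08)&(np.abs(w[...,1]+.2)<.06)&(w[...,2]>.02)&(w[...,2]<.085)
    P=w[m]; print(m.sum(),cv2.minAreaRect(P[:,:2].astype(np.float32)),P[P[:,2]>.066].mean(0),P.max(0))
    i=i.astype(int); q=m&(i[...,2]>i[...,1]+50)&(i[...,2]>i[...,0]+50); P=w[q]
    if len(P): print("red",len(P),P.mean(0),cv2.minAreaRect(P[:,:2].astype(np.float32)))
E
```

```text
[ 0.24066475 -1.08793008 -0.32979143]
540 ((0.5555127859115601, -0.19713588058948517), (0.07345253974199295, 0.07050905376672745), 73.20797729492188) [ 0.55552252 -0.19634337  0.07091472] [ 0.59471567 -0.16131798  0.077598  ]
red 93 [ 0.53889018 -0.19259754  0.06864667] ((0.5391747951507568, -0.1919897198677063), (0.04615818336606026, 0.014613957144320011), 74.07780456542969)
1541 ((0.5369157791137695, -0.19119036197662354), (0.07244522869586945, 0.03389040753245354), 73.69369506835938) [ 0.53531662 -0.19048045  0.06661055] [ 0.56268793 -0.16055058  0.06796137]
red 178 [ 0.53400677 -0.1899882   0.0647754 ] ((0.5341233611106873, -0.19061805307865143), (0.045383941382169724, 0.0047802794724702835), 74.06241607666016)
```

View pics/c3.png

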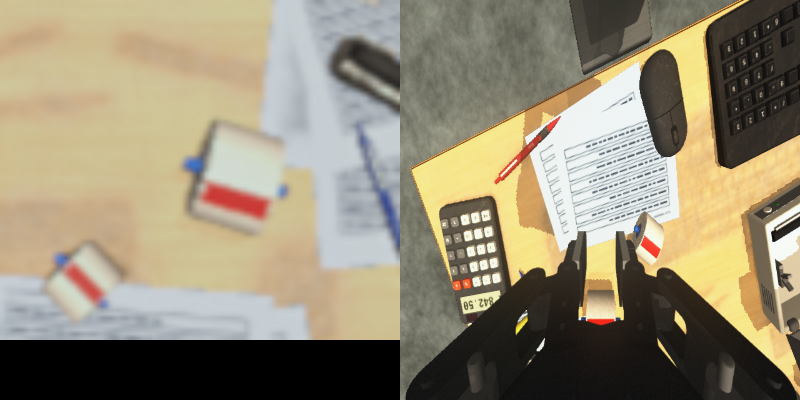

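Released. The roll is at (0.5555, -0.197) with its tab about 28° short of the top. Pushing from the side makes the fingers ride up, so I'll roll it by resting the fingertips lightly on the crown and stroking forward, where the roll moves half the stroke.

```bash
python3 - <<'E'
from h import *
plan(((.548,-.195,.16),-16.8,0),((.548,-.195,.144),-16.8,0))
E
```

```text
t 5.15 pos [ 0.4044 -0.1516  0.2443] open 0.0259 tip 0.0726
[-0.2499, -0.002, 0.1407, -0.0001, 0.0005, 0.0047]
[-0.2499, -0.002, 0.1674, -0.0001, 0.0005, 0.0047]
```

Request:
apply_moves(
  rows=[-0.08, -0.002, 0, 0, 0, 0.005, -0.16, -0.002, 0.03, 0, 0, 0.005, -0.24, -0.002, 0.08, 0, 0, 0.005, -0.25, -0.002, 0.12, 0, 0, 0.005, -0.25, -0.002, 0.14, 0, 0, 0.005, -0.25, -0.002, 0.152, 0, 0, 0.005, -0.25, -0.002, 0.16, 0, 0, 0.005, -0.25, -0.002, 0.166, 0, 0, 0.005, -0.25, -0.002, 0.168, 0, 0, 0.005, -0.25, -0.002, 0.168, 0, 0, 0.005],
)

```text
t: 6.15
tool_pos: [0.5477, -0.195, 0.1444]
tool_rot: [0.459, 3.106, -0.001]
contact_force: [0.1, -0.0, -0.1]
opening: 0.0258
grip_force: 0.2
```

Request:
apply_moves(
  rows=[0, 0, 0.003, 0, 0, 0, 0, 0, 0.006, 0, 0, 0, 0, 0, 0.006, 0, 0, 0],
)

```text
t: 6.45
tool_pos: [0.5501, -0.1958, 0.1442]
tool_rot: [0.459, 3.099, -0.003]
contact_force: [0.1, 2.0, 11.9]
opening: 0.0256
grip_force: 5.8
```

Request:
apply_moves(
  rows=[-0.004, 0, 0, 0, 0, 0, -0.009, 0, 0, 0, 0, 0, -0.014, 0, 0, 0, 0, 0, -0.019, 0, 0, 0, 0, 0, -0.024, 0, 0, 0, 0, 0, -0.029, 0, 0, 0, 0, 0, -0.034, 0, 0, 0, 0, 0, -0.039, 0, 0, 0, 0, 0, -0.044, 0, 0, 0, 0, 0, -0.048, 0, 0, 0, 0, 0, -0.05, 0, 0, 0, 0, 0, -0.05, 0, 0, 0, 0, 0],
)

```text
t: 7.65
tool_pos: [0.5789, -0.2044, 0.1443]
tool_rot: [0.459, 3.1, -0.002]
contact_force: [0.7, 0.2, 11.8]
opening: 0.0252
grip_force: 5.6
```

```bash
python3 - <<'E'
from h import *
im,W=tab((.570,-.202),-16.8)
im,W=tab((.570,-.202),-16.8,"wrist",.07)
E
```

```text
white 160 rect ((0.5710085034370422, -0.19937244057655334), (0.11363362520933151, 0.09104204922914505), 64.24794006347656)
red 1945 mean [ 0.5726 -0.2024  0.3906] rect ((0.570091724395752, -0.20040151476860046), (0.11066460609436035, 0.08395130187273026), 62.21974182128906)
blue 10 mean [ 0.5801 -0.1712  0.051 ] rect ((0.5809618830680847, -0.16920417547225952), (0.015044971369206905, 0.005773370154201984), 79.41592407226562)
white 6178 rect ((0.5677277445793152, -0.20025412738323212), (0.07712595909833908, 0.0973571166396141), 21.730159759521484)
red 2239 mean [ 0.5695 -0.2006  0.0733] rect ((0.5747630000114441, -0.19294112920761108), (0.06651202589273453, 0.02569720707833767), 60.440895080566406)
blue 242 mean [ 0.572  -0.1998  0.041 ] rect ((0.5720055103302002, -0.2014417052268982), (0.07301493734121323, 0.008729714900255203), 73.48487091064453)
```

Request:
apply_moves(
  rows=[0, 0, -0.01, 0, 0, 0, 0, 0, -0.05, 0, 0, 0, 0, 0, -0.1, 0, 0, 0, 0.06, 0, -0.15, 0, 0, 0, 0.12, 0, -0.15, 0, 0, 0, 0.2, 0, -0.15, 0, 0, 0, 0.25, 0, -0.15, 0, 0, 0, 0.25, 0, -0.15, 0, 0, 0],
  grip=1,
)

```text
t: 8.55
tool_pos: [0.4295, -0.1587, 0.2285]
tool_rot: [-0.46, -3.106, -0.001]
contact_force: [-0.0, -1.1, 0.3]
opening: 0.0853
grip_force: 0.0
```

```bash
cat > roll.py <<'E'
from h import *
im,w=cloud("top")
m=(np.abs(w[...,0]-.57)<.08)&(np.abs(w[...,1]+.2)<.06)&(w[...,2]>.02)&(w[...,2]<.085)
P=w[m]; print(m.sum(),cv2.minAreaRect(P[:,:2].astype(np.float32)),P[P[:,2]>.066].mean(0),P.max(0))
i=im.astype(int); q=m&(i[...,2]>i[...,1]+50)&(i[...,2]>i[...,0]+50); P=w[q]
print("red",len(P),P.mean(0),cv2.minAreaRect(P[:,:2].astype(np.float32)))
E
python3 - <<'E'
import roll; from h import *
c=np.array([.572,-.2015,.036]); z=rot(-16.5,30)[:,2]
plan((c-.165*z,-16.5,30),(c-.085*z,-16.5,30))
E
```

```text
541 ((0.5709013342857361, -0.2007802128791809), (0.07338807731866837, 0.07184065133333206), 73.62567138671875) [ 0.57044136 -0.20058265  0.07110857] [ 0.61166699 -0.16554245  0.07699827]
red 94 [ 0.56685005 -0.20084574  0.07314986] ((0.5667213201522827, -0.20095598697662354), (0.04365859925746918, 0.015643103048205376), 72.1199951171875)
t 8.6 pos [ 0.4312 -0.1595  0.2293] open 0.0852 tip 0.0726
[-0.1072, 0.0003, 0.0841, -0.0012, -0.3329, -0.0038]
[-0.1738, 0.0007, 0.1996, -0.0012, -0.3329, -0.0038]
```

Step 1 is met: the tab is about 6° from the top. Now the tilted grasp on the roll's flat sides.

Request:
apply_moves(
  rows=[-0.03, 0, 0.02, 0, -0.09, 0, -0.06, 0, 0.04, 0, -0.18, 0, -0.09, 0, 0.07, 0, -0.27, 0, -0.107, 0, 0.084, 0, -0.333, -0.004, -0.107, 0, 0.084, 0, -0.333, -0.004, -0.125, 0, 0.115, 0, -0.333, -0.004, -0.142, 0, 0.145, 0, -0.333, -0.004, -0.16, 0, 0.175, 0, -0.333, -0.004, -0.17, 0, 0.193, 0, -0.333, -0.004, -0.174, 0, 0.2, 0, -0.333, -0.004, -0.174, 0, 0.2, 0, -0.333, -0.004, -0.174, 0, 0.2, 0, -0.333, -0.004],
)

```text
t: 9.8
tool_pos: [0.5331, -0.1906, 0.1106]
tool_rot: [0.375, 2.595, -0.103]
contact_force: [-0.6, 0.6, 0.5]
opening: 0.0851
grip_force: 0.0
```

```bash
python3 - <<'E'
from h import *
o=ctrl.get_obs(); print(o["contact_force"])
c=np.array([.5715,-.201,.036]); plan((c-.085*rot(-16.5,30)[:,2],-16.5,30))
im,W=cloud("wrist"); cv2.imwrite("pics/w5.png",im)
E
```

```text
[-0.63019304  0.59974641  0.52115867]
t 9.8 pos [ 0.5331 -0.1906  0.1106] open 0.0851 tip 0.0726
[0.0047, 0.0015, -0.0009, -0.0009, 0.0002, 0.0008]
```

View pics/w5.png

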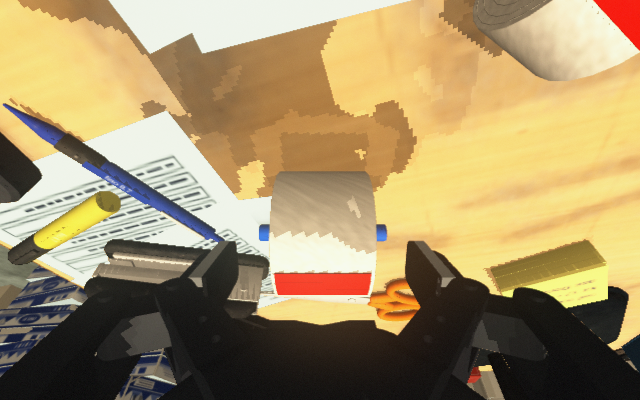

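The wrist view shows the roll centred between the open fingers, with stubs at (263,233) and (381,233) and the tab at (322,284). Now closing and lifting.

Request:
apply_moves(
  rows=[0.004, 0.001, 0, 0, 0, 0, 0.004, 0.001, 0, 0, 0, 0, 0.004, 0.001, 0, 0, 0, 0, 0.004, 0.001, 0, 0, 0, 0, 0.004, 0.001, 0, 0, 0, 0, 0.004, 0.001, 0, 0, 0, 0, 0.004, 0.001, 0, 0, 0, 0, 0.004, 0.001, 0, 0, 0, 0],
  grip=0.3,
  grip_force=45,
)

```text
t: 10.65
tool_pos: [0.5309, -0.1892, 0.1088]
tool_rot: [0.375, 2.595, -0.103]
contact_force: [-3.4, 0.7, 6.0]
opening: 0.0489
grip_force: 48.3
```

```bash
python3 - <<'E'
from h import *
o=ctrl.get_obs(); print(o["contact_force"],o["grip_force"])
C=R.from_rotvec(o["tool_rot"]).as_matrix()
rel=C.T@(np.array([.5715,-.201,.036])-o["tool_pos"]); print("roll in tool",rel)
yaw=8.3; f=rot(yaw,0)[:,1]; s=np.array([.5813+.004*np.cos(.145),.1611+.004*np.sin(.145),.048]); T=rot(yaw,30)
print(s)
for q in(s+[0,0,.012],s+[0,0,.012]-.1*T[:,2]): print((q-T@rel))
q=s+[0,0,.012]-.1*T[:,2]; plan((o["tool_pos"]+[0,0,.15],-16.5,30),(q-T@rel,yaw,30))
E
```

```text
[-3.40571831  0.74889243  5.97322739] 48.33788752555847
roll in tool [-0.00016979  0.00035932  0.0842168 ]
[0.58525802 0.16167797 0.048     ]
[0.54349705 0.15522258 0.132849  ]
[0.49402076 0.14800477 0.21945154]
t 10.65 pos [ 0.5309 -0.1892  0.1088] open 0.0489 tip 0.0726
[-0.125, -0.0004, -0.2165, -0.0009, 0.0001, 0.0007]
[0.0965, 0.5212, -0.2696, -0.1386, -0.0002, -0.2379]
```

Request:
apply_moves(
  rows=[-0.01, 0, -0.02, 0, 0, 0, -0.03, 0, -0.06, 0, 0, 0, -0.05, 0, -0.1, 0, 0, 0, -0.05, 0.04, -0.15, -0.02, 0, -0.03, -0.04, 0.1, -0.2, -0.04, 0, -0.07, -0.03, 0.16, -0.24, -0.06, 0, -0.1, -0.01, 0.22, -0.27, -0.08, 0, -0.14, 0.01, 0.28, -0.27, -0.1, 0, -0.17, 0.03, 0.34, -0.27, -0.12, 0, -0.2, 0.05, 0.4, -0.27, -0.1386, 0, -0.238, 0.07, 0.46, -0.27, -0.1386, 0, -0.238, 0.09, 0.505, -0.27, -0.1386, 0, -0.238, 0.097, 0.521, -0.27, -0.1386, 0, -0.238, 0.097, 0.521, -0.27, -0.1386, 0, -0.238, 0.097, 0.521, -0.27, -0.1386, 0, -0.238],
)

```text
t: 12.15
tool_pos: [0.493, 0.148, 0.2188]
tool_rot: [-0.19, 2.614, 0.051]
contact_force: [0.3, -0.8, -2.8]
opening: 0.0493
grip_force: 47.7
```

```bash
python3 - <<'E'
from h import *
o=ctrl.get_obs(); print(o["contact_force"],o["grip_force"],o["opening"])
plan(((.494,.148,.2195),8.3,30))
im,W=cloud("wrist"); im2,W2=cloud("scene"); np.savez("w6.npz",im=im,W=W)
out=np.zeros((400,800,3),np.uint8); out[:,:500]=im[:,70:570]; out[:300,500:]=cv2.resize(im2[90:240,190:340],(300,300)); cv2.imwrite("pics/c6.png",out)
i=im.astype(int); b=(i[...,0]>i[...,2]+60)&(np.abs(W[...,0]-.535)<.06)&(np.abs(W[...,1]-.155)<.06)&(W[...,2]>.1)
P=W[b]; print(len(P),cv2.minAreaRect(P[:,:2].astype(np.float32)),P.mean(0))
E
```

```text
[ 0.32674238 -0.76649464 -2.82384093] 47.69482433795929 0.04925430353312224
t 12.15 pos [0.493  0.148  0.2188] open 0.0493 tip 0.0726
[-0.002, -0.0002, -0.0003, 0.0002, -0.0012, 0.0002]
5 ((0.5306732058525085, 0.15328846871852875), (0.0011656815186142921, 0.0727543830871582), 9.094710350036621) [0.53175942 0.14602482 0.1489763 ]
```

View pics/c6.png

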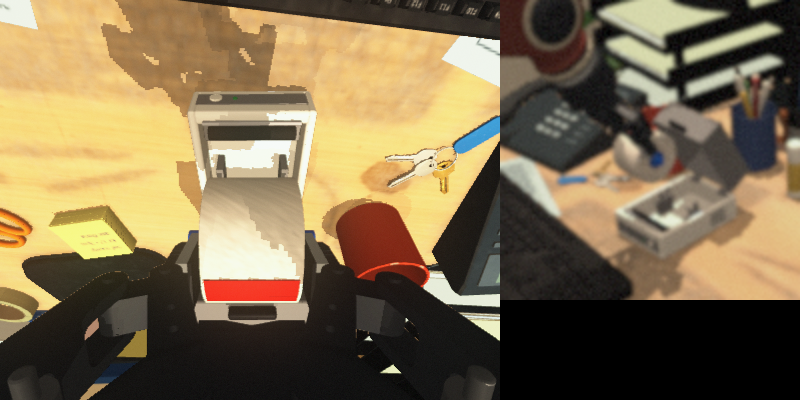

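The wrist view shows the roll held with the tab at (250,290), aligned over the open printer (front at (250,95), saddles at (215,165) and (285,165)). I'm refining the printer pose from this cloud.

```bash
python3 - <<'E'
from h import *
z=np.load("w6.npz"); im,W=z["im"],z["W"]; Z=W[...,2]
m=(Z>.036)&(Z<.052)&(W[...,0]>.48)&(W[...,0]<.68)&(np.abs(W[...,1]-.161)<.08)
th=np.radians(8.3); L=(W[...,:2]-[.5813,.1611])@np.array([[np.cos(th),-np.sin(th)],[np.sin(th),np.cos(th)]])
P=L[m]; print(m.sum(),P.min(0),P.max(0),np.median(Z[m]))
for a in np.arange(-.075,0,.015):
    s=m&(L[...,0]>=a)&(L[...,0]<a+.015); q=L[s][:,1]; print(round(a,3),len(q),np.percentile(q,[0.5,99.5]).round(4) if len(q) else 0)
for a in np.arange(-.05,.05,.02):
    s=m&(L[...,1]>=a)&(L[...,1]<a+.02); q=L[s][:,0]; print("f",round(a,3),np.percentile(q,.5).round(4) if len(q) else 0)
# roll cloud in tool frame
o=ctrl.get_obs(); C=R.from_rotvec(o["tool_rot"]).as_matrix(); T=(W-o["tool_pos"])@C
i=im.astype(int); r=(np.abs(T[...,1])<.02)&(np.abs(T[...,0])<.06)&(T[...,2]>.035)&(T[...,2]<.125)
Q=T[r][:,[0,2]]; A=np.c_[2*Q,np.ones(len(Q))]; s=np.linalg.lstsq(A,(Q**2).sum(1),rcond=None)[0]; print("circle",len(Q),s[:2],np.sqrt(s[2]+s[0]**2+s[1]**2))
rd=r&(i[...,2]>i[...,1]+60)&(i[...,2]>i[...,0]+60); v=C@(np.r_[T[rd].mean(0)]-[s[0],0,s[1]]); print("tab dir",v/np.linalg.norm(v))
w=(np.abs(T[...,0])<.06)&(T[...,2]>.045)&(T[...,2]<.11)&(np.abs(T[...,1])<.028)&(i.min(-1)>120); print("y range",np.percentile(T[w][:,1],[1,99]))
E
```

```text
4771 [-0.07494854 -0.05202478] [0.0230744  0.05228421] 0.04301460499025958
-0.075 2421 [-0.0507  0.0507]
-0.06 1367 [-0.0511  0.0514]
-0.045 294 [-0.0515  0.0519]
-0.03 254 [-0.0512  0.0519]
-0.015 326 [-0.051  0.052]
f -0.05 -0.0744
f -0.03 -0.0745
f -0.01 -0.0746
f 0.01 -0.0748
f 0.03 -0.0747
circle 10508 [-0.00558593  0.09354951] 0.04581750475551035
tab dir [-0.33284489 -0.04784063  0.94176725]
y range [-0.02360109  0.02509808]
```

```bash
python3 - <<'E'
from h import *
from scipy.optimize import least_squares
z=np.load("w6.npz"); im,W=z["im"],z["W"]
o=ctrl.get_obs(); C=R.from_rotvec(o["tool_rot"]).as_matrix(); T=(W-o["tool_pos"])@C; i=im.astype(int)
r=(np.abs(T[...,1])<.02)&(np.abs(np.hypot(T[...,0],T[...,2]-.084)-.036)<.008); Q=T[r][:,[0,2]]
s=least_squares(lambda p:np.hypot(*(Q-p).T)-.036,[0,.084],loss="soft_l1",f_scale=.001); print(len(Q),s.x,np.median(np.abs(s.fun)))
rd=r&(i[...,2]>i[...,1]+60)&(i[...,2]>i[...,0]+60); v=C@(T[rd].mean(0)-[s.x[0],0,s.x[1]]); print("tab tilt fwd deg",np.degrees(np.arctan2(v[0],v[2])))
seat=np.array([.5853,.1617,.048]); rel=np.array([s.x[0],.0004,s.x[1]]); D=rot(8.3,30)
plan(*[(seat+[0,0,h]-D@rel,8.3,30) for h in(.012,.004,-.001)])
E
```

```text
10379 [-0.00055134  0.08380714] 0.00035789482895378505
tab tilt fwd deg -8.821207155195474
t 12.25 pos [0.4935 0.1473 0.2193] open 0.0494 tip 0.0726
[-0.0005, 0.001, 0.1676, -0.0003, -0.0004, -0.0007]
[0.0061, 0.001, 0.1792, -0.0003, -0.0004, -0.0007]
[0.0103, 0.001, 0.1864, -0.0003, -0.0004, -0.0007]
```

Request:
apply_moves(
  rows=[0, 0.001, 0.04, 0, 0, 0, 0, 0.001, 0.08, 0, 0, 0, 0, 0.001, 0.12, 0, 0, 0, 0, 0.001, 0.15, 0, 0, 0, 0, 0.001, 0.168, 0, 0, 0, 0.002, 0.001, 0.172, 0, 0, 0, 0.004, 0.001, 0.176, 0, 0, 0, 0.006, 0.001, 0.179, 0, 0, 0, 0.008, 0.001, 0.1825, 0, 0, 0, 0.0095, 0.001, 0.185, 0, 0, 0, 0.0095, 0.001, 0.185, 0, 0, 0, 0.0095, 0.001, 0.185, 0, 0, 0],
)

```text
t: 13.45
tool_pos: [0.5439, 0.1561, 0.1209]
tool_rot: [-0.19, 2.611, 0.051]
contact_force: [1.5, -0.6, -1.1]
opening: 0.0492
grip_force: 47.8
```

```bash
python3 - <<'E'
from h import *
o=ctrl.get_obs(); C=R.from_rotvec(o["tool_rot"]).as_matrix(); print("roll",o["tool_pos"]+C@[-.0005,.0004,.0838],o["contact_force"],"want .5853 .1617 .048")
E
```

```text
roll [0.58585315 0.1626113  0.04865725] [ 1.51816671 -0.55976116 -1.05807116] want .5853 .1617 .048
```

Request:
apply_moves(
  rows=[0.0008, 0, 0.0014, 0, 0, 0, 0.0008, 0, 0.0014, 0, 0, 0],
)

```text
t: 13.65
tool_pos: [0.5442, 0.1561, 0.1205]
tool_rot: [-0.19, 2.611, 0.051]
contact_force: [-2.9, -1.8, 5.0]
opening: 0.0492
grip_force: 48.8
```

Request:
apply_moves(
  rows=[0, 0, 0, 0, 0, 0, 0, 0, 0, 0, 0, 0, 0, 0, 0, 0, 0, 0, 0, 0, 0, 0, 0, 0, 0, 0, -0.02, 0, 0, 0, 0, 0, -0.06, 0, 0, 0, 0, 0, -0.12, 0, 0, 0, 0, 0, -0.2, 0, 0, 0, 0, 0, -0.2, 0, 0, 0],
  grip=0.72,
)

```text
t: 14.55
tool_pos: [0.4856, 0.1478, 0.2319]
tool_rot: [-0.189, 2.597, 0.053]
contact_force: [0.6, -0.2, 0.9]
opening: 0.0617
grip_force: 0.0
```

```bash
python3 - <<'E'
from h import *
im,W=cloud("wrist"); np.savez("w7.npz",im=im,W=W); cv2.imwrite("pics/w7.png",im); i=im.astype(int)
near=(np.hypot(W[...,0]-.5853,W[...,1]-.1617)<.05)
b=near&(i[...,0]>i[...,2]+60)&(W[...,2]>.03)&(W[...,2]<.07); P=W[b]
if len(P)>3: print("blue",len(P),cv2.minAreaRect(P[:,:2].astype(np.float32)),P.mean(0),P.max(0))
from scipy.optimize import least_squares
th=np.radians(8.3); f=np.array([np.cos(th),np.sin(th)]); a=(W[...,:2]-[.5853,.1617])@f; l=(W[...,:2]-[.5853,.1617])@[-f[1],f[0]]
for lo,hi in((-.023,0),(0,.023)):
    r=(l>lo)&(l<hi)&(np.abs(np.hypot(a,W[...,2]-.048)-.036)<.01); Q=np.c_[a[r],W[...,2][r]]
    s=least_squares(lambda p:np.hypot(*(Q-p).T)-.036,[0,.048],loss="soft_l1",f_scale=.001); print(len(Q),s.x)
rd=near&(i[...,2]>i[...,1]+60)&(i[...,2]>i[...,0]+60)&(W[...,2]<.1); print("tab deg",np.degrees(np.arctan2(a[rd].mean()-s.x[0],W[rd][:,2].mean()-s.x[1])))
plan()
E
```

```text
blue 113 ((0.5840457081794739, 0.16188248991966248), (0.00846242718398571, 0.07260671257972717), 9.654950141906738) [0.58386581 0.16300001 0.05250006] [0.59385398 0.19819985 0.05463621]
1985 [0.00093251 0.04848434]
1989 [0.00077229 0.04847844]
tab deg -6.981964201219407
t 14.6 pos [0.4851 0.1476 0.2284] open 0.0612 tip 0.0726
```

View pics/w7.png

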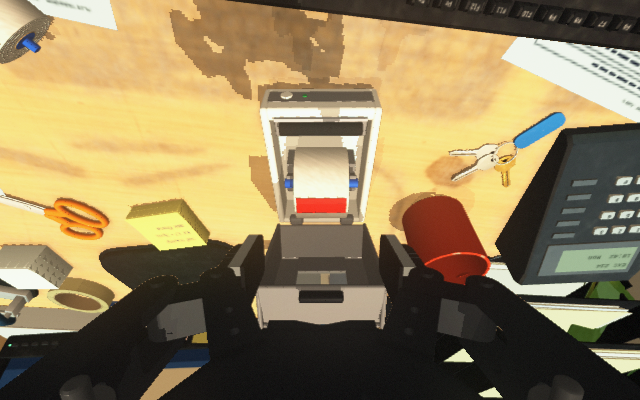

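The roll is seated to within about 1 mm with the tab about 7° off the top; the lid stands open behind it at (318,275). Next I'm planning the lid closing, pulling its top face from behind along the hinge arc.

```bash
python3 - <<'E'
from h import *
z=np.load("top0.npz"); W=z["W"]; 
for x0 in np.arange(.6,.82,.03): print(round(x0,2),[round(float(np.nanmax(W[...,2][(W[...,0]>=x0)&(W[...,0]<x0+.03)&(W[...,1]>=y)&(W[...,1]<y+.04)],initial=0)),2) for y in np.arange(.04,.32,.04)])
c=np.array([.5813,.1611]); th=np.radians(8.3); f=np.array([np.cos(th),np.sin(th)])
def tcp(x,zt): return (np.r_[c+x*f,zt+.0726],8.3,0)
plan(tcp(-.06,.25),tcp(.095,.23),tcp(.095,.166))
# lid steps relative to start pose (x=.095,zt=.166): tool x=-f, z=down
for t in np.linspace(1.15,0,14):
    x=.066-.110*np.cos(t)+.047*np.sin(t)+.011; zz=.046+.110*np.sin(t)+.047*np.cos(t)
    print(round(t,2),round(x,4),round(zz,4),[round((.095-x)/.6,4),0,round((.166-zz)/.6,4)])
E
```

```text
0.6 [0.01, 0.17, 0.17, 0.18, 0.18, 0.0, 0.09, 0.09]
0.63 [0.01, 0.18, 0.18, 0.18, 0.17, 0.01, 0.09, 0.09]
0.66 [0.01, 0.01, 0.14, 0.12, 0.11, 0.01, 0.09, 0.04]
0.69 [0.01, 0.01, 0.08, 0.01, 0.01, 0.01, 0.09, 0.27]
0.72 [0.01, 0.01, 0.0, 0.01, 0.01, 0.01, 0.3, 0.31]
0.75 [0.01, 0.15, 0.19, 0.01, 0.17, 0.26, 0.33, 0.34]
0.78 [0.22, 0.29, 0.39, 0.1, 0.16, 0.26, 0.34, 0.34]
0.81 [0.4, 0.46, 0.46, 0.17, 0.15, 0.14, 0.32, 0.34]
t 14.6 pos [0.4851 0.1476 0.2284] open 0.0612 tip 0.0726
[-0.133, -0.0009, -0.1037, 0.0003, 0.3392, 0.0001]
[-0.3386, -0.001, 0.0562, 0.0003, 0.3392, 0.0001]
[-0.2844, -0.001, 0.1481, 0.0003, 0.3392, 0.0001]
1.15 0.075 0.1656 [np.float64(0.0334), 0, np.float64(0.0007)]
1.06 0.0644 0.165 [np.float64(0.051), 0, np.float64(0.0017)]
0.97 0.0539 0.1634 [np.float64(0.0684), 0, np.float64(0.0044)]
0.88 0.0437 0.1609 [np.float64(0.0856), 0, np.float64(0.0085)]
0.8 0.0336 0.1575 [np.float64(0.1023), 0, np.float64(0.0142)]
0.71 0.024 0.1532 [np.float64(0.1184), 0, np.float64(0.0213)]
0.62 0.0147 0.1481 [np.float64(0.1338), 0, np.float64(0.0298)]
0.53 0.0059 0.1422 [np.float64(0.1485), 0, np.float64(0.0396)]
0.44 -0.0023 0.1356 [np.float64(0.1622), 0, np.float64(0.0507)]
0.35 -0.0099 0.1282 [np.float64(0.1748), 0, np.float64(0.063)]
0.27 -0.0168 0.1202 [np.float64(0.1864), 0, np.float64(0.0763)]
0.18 -0.023 0.1116 [np.float64(0.1967), 0, np.float64(0.0906)]
0.09 -0.0284 0.1025 [np.float64(0.2057), 0, np.float64(0.1058)]
0.0 -0.033 0.093 [np.float64(0.2133), 0, np.float64(0.1217)]
```

Request:
apply_moves(
  rows=[-0.02, 0, -0.06, 0, 0.09, 0, -0.06, 0, -0.1, 0, 0.18, 0, -0.1, 0, -0.104, 0, 0.27, 0, -0.133, 0, -0.104, 0, 0.339, 0, -0.2, 0, -0.05, 0, 0.339, 0, -0.27, 0, 0, 0, 0.339, 0, -0.3386, -0.001, 0.056, 0, 0.339, 0, -0.3386, -0.001, 0.056, 0, 0.339, 0, -0.3386, -0.001, 0.056, 0, 0.339, 0, -0.3386, -0.001, 0.056, 0, 0.339, 0, -0.3386, -0.001, 0.056, 0, 0.339, 0],
  grip=0,
)

```text
t: 15.7
tool_pos: [0.674, 0.1746, 0.2964]
tool_rot: [0.227, -3.125, 0.0]
contact_force: [0.6, 0.4, -0.1]
opening: 0.0
grip_force: 0.0
```

```bash
python3 - <<'E'
from h import *
o=ctrl.get_obs(); print(o["contact_force"],R.from_rotvec(o["tool_rot"]).as_matrix().round(3).tolist())
c=np.array([.5813,.1611]); f=rot(8.3,0); plan((np.r_[c-.095*f[:2,0],.166+.0726],8.3,0))
E
```

```text
[ 0.60115599  0.39467633 -0.09438315] [[-0.989, -0.145, -0.009], [-0.145, 0.989, -0.001], [0.009, 0.0, -1.0]]
t 15.7 pos [0.674  0.1746 0.2964] open 0.0 tip 0.0726
[-0.0031, 0.0, 0.0963, 0.0002, -0.0055, 0.0002]
```

Request:
apply_moves(
  rows=[-0.003, 0, 0.05, 0, 0, 0, -0.003, 0, 0.096, 0, 0, 0, -0.003, 0, 0.096, 0, 0, 0, 0.031, 0, 0.097, 0, 0, 0, 0.049, 0, 0.098, 0, 0, 0, 0.066, 0, 0.101, 0, 0, 0, 0.083, 0, 0.105, 0, 0, 0, 0.1, 0, 0.11, 0, 0, 0, 0.116, 0, 0.118, 0, 0, 0, 0.132, 0, 0.126, 0, 0, 0, 0.146, 0, 0.136, 0, 0, 0, 0.16, 0, 0.147, 0, 0, 0, 0.173, 0, 0.159, 0, 0, 0, 0.184, 0, 0.172, 0, 0, 0, 0.194, 0, 0.187, 0, 0, 0, 0.204, 0, 0.202, 0, 0, 0, 0.21, 0, 0.214, 0, 0, 0, 0.212, 0, 0.219, 0, 0, 0, 0.212, 0, 0.222, 0, 0, 0, 0.212, 0, 0.222, 0, 0, 0],
)

```text
t: 17.7
tool_pos: [0.5477, 0.1561, 0.1655]
tool_rot: [0.227, -3.122, 0.001]
contact_force: [-7.8, -1.7, 11.9]
opening: 0.0001
grip_force: 6.4
```

```bash
python3 - <<'E'
from h import *
plan(); im,W=cloud("top"); c=np.array([.5813,.1611]); f=rot(8.3,0); d=-f[:2,0]; y=f[:2,1]
a=(W[...,:2]-c)@d; l=(W[...,:2]-c)@y
for x in np.arange(-.08,.08,.02):
    s=(a>=x)&(a<x+.02)&(np.abs(l)<.045)&(np.abs(l)>.025); print(round(x,2),np.nanmedian(W[...,2][s]).round(4))
E
```

```text
t 17.7 pos [0.5477 0.1561 0.1655] open 0.0001 tip 0.0726
-0.08 0.3963
-0.06 0.4081
-0.04 0.4124
-0.02 0.4059
0.0 0.385
0.02 0.094
0.04 0.094
0.06 0.0469
```

Request:
apply_moves(
  rows=[0, 0, 0.004, 0, 0, 0, 0, 0, 0.004, 0, 0, 0, 0, 0, 0, 0, 0, 0, 0, 0, -0.04, 0, 0, 0, 0, 0, -0.12, 0, 0, 0, 0.1, 0, -0.2, 0, 0, 0, 0.2, 0, -0.2, 0, 0, 0, 0.25, 0, -0.2, 0, 0, 0, 0.25, 0, -0.2, 0, 0, 0, 0.25, 0, -0.2, 0, 0, 0],
)

```text
t: 18.75
tool_pos: [0.3993, 0.1345, 0.2852]
tool_rot: [0.227, -3.126, 0.0]
contact_force: [0.6, -0.5, -0.5]
opening: 0.0001
grip_force: 0.0
```

```bash
python3 - <<'E'
from h import *
plan(); c=np.array([.5813,.1611]); f=rot(8.3,0); d=-f[:2,0]; y=f[:2,1]
for n in("top","wrist"):
    im,W=cloud(n); a=(W[...,:2]-c)@d; l=(W[...,:2]-c)@y; s=(a>-.05)&(a<.05)&(np.abs(l)<.045)&(W[...,2]>.08)&(W[...,2]<.12)
    p=np.polyfit(a[s],W[...,2][s],1); print(n,s.sum(),"slope rad",p)
    cv2.imwrite(f"pics/end_{n}.png",im)
E
```

```text
t 18.75 pos [0.3993 0.1345 0.2852] open 0.0001 tip 0.0726
top 1252 slope rad [0.00015948 0.09368165]
wrist 115 slope rad [0.06155285 0.09629718]
```

View pics/end_top.png

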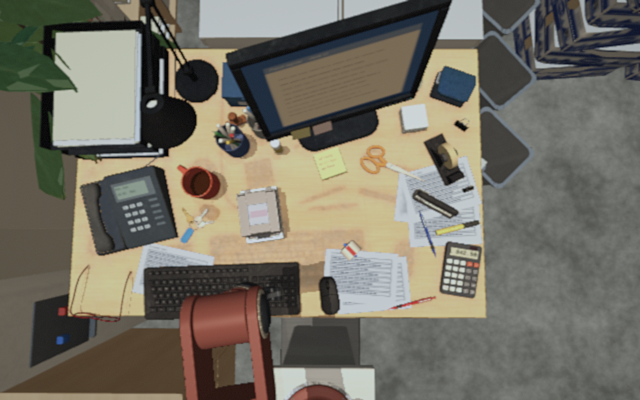

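The top view shows the lid shut flat at (261,212), with slope 0.000 rad, and the bystanders where they were.

```bash
python3 -c "
from station import ctrl
print(ctrl.finish_job())"
```

```text
the job is handed in; nothing more can be done
None
```

The label roll is in the printer's saddles with its tab about 7° off the top at my last look before closing; the lid is shut flat, and I handed the job in at about 19 s (no verdict was returned).

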